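Click the peg tin shut, free the drooping bolt and hold the locker gate ajar

ROBOT

A 7-joint arm with a two-finger parallel gripper is mounted at the origin on the work surface. World frame = base frame: x ahead of the robot, y to its left, z up, the work surface at z = 0. Lengths are in m, angles in rad, forces in N, time in s.
With the tool pointing down it reaches from about 0.4 to 0.85 m from the base axis. Payload 4.5 kg.
Tool frame: the origin (TCP) lies between the finger pads; the fingertips stand 8 mm ahead of it and the grasp point (between the pads) lies 11 mm behind it; z points along the fingers, y is the direction in which the jaws open and shut (so a half turn about z gives the same grasp; the last joint's range is limited). The gripper opens to 88 mm and grips with 3 to 60 N. Pads are 18 mm wide; open, the fingers measure 123 mm over their backs; the gripper's body (75 mm by 187 mm) begins 45 mm behind the grasp point.
Start: joints at [-1.16, 0.689, -0.195, 1.565, 0.157, 0.902, -0.215], TCP at [0.23, 0.581, 0.247] pointing down, gripper open.
Joint ranges: [-3.01, 3.01], [-0.46, 2.08], [-1.47, 1.51], [0.13, 2.56], [-1, 4.14], [0.04, 2.09], [-2.66, 2.66]. Speed limits (rad/s): [2.57, 2.57, 3.14, 3.14, 3.14, 3.14, 3.14].

INTERFACE

Orientations are given as a unit quaternion [x, y, z, w].
In Python, from plant import r gives the robot as it stands.
- The arm moves only by the tool carry_out, never from a script. Its argument "commands" is a list that holds one entry, the list of rows, each a list of 7 numbers: the turn, a rotation vector about the tool's x, y, z in rad, then the shift along the tool's x, y, z in cm, then the finger opening in cm, from 0 to 8.81. A call has 1 to 10 rows; each row is the pose to reach, as a shift and turn from the pose commanded when the call began, along the tool's axes at that moment; what a row does not reach only later rows make up. A row lasts 1/12 s, in which the tool goes at most 41.7 mm and 7.16 degrees, less where a joint would pass 70% of its speed; a pose out of reach is approached as far as the arm can. A call with a gripper value outside its range is refused whole. The fingers move at their own pace and stop on an object; "force" is the grip in N (left out, the last holds). Time passes only in rows, so rows that repeat a pose let the fingers close. It gives the time, the measured TCP pose, the force and the opening at its end, in the units of the state.
- r.get_state(): the state, without advancing time (a new reading comes with each control period).
- r.snapshot(name): name is "scene" or "side" or "wrist"; returns a dict with "pixels" (480x640x3 uint8, red, green, blue), "mtx" (3x3 intrinsics, pixels), "xyz" and "rotation" of the camera in the world. Camera axes: x right, y down, z forward; pixel columns grow to the right and rows downward; lengths in m; the calibration is good to about 2 mm. A picture is of the moment at which its call begins. There is no depth.
- r.finish_job(): hands the job in, once; it reports no verdict.
The state is a dict: "clock": time; "q": joint angles; "qd": joint speeds; "joint_torque": joint torques, N m; "tool_pos": TCP position; "eef_rot": TCP orientation; "contact_force": force on the tool from outside, world axes, zero at the start; "moment": the same for the moment, N m; "opening": opening from 0.0 (shut) to 1.0 (fully open).
Only numpy, scipy, OpenCV 4.12 (cv2) and the standard library are available. Lean on these libraries where they do the work, as an engineer would, in place of code of your own. Each camera call takes 0.05 s, during which the arm holds its last target.

TASK

The peg tin is about to go back into the slatted locker, whose spring-closed gate needs a hand to keep it open. First press the tin's flip-top lid down until it clicks and stays shut by itself; then lift the locker's drooping bolt by its knob so that the button nose clears the bent-up lip of the keeper, draw the bolt back out of the keeper and swing the gate about a hand's width open. Finish while still holding the gate ajar like that, with the bolt drawn and the tin shut, and leave the lint brush, the scoop and the two loose pegs where they lie.

Things in the scene. Friction and masses are not known exactly. Their poses are not given: they have to be found in the camera images.
- locker: fixed slatted pine locker, 170 deep x 320 wide x 200 mm high, flat slatted roof at 200 mm; origin at the centre of its underside, z up, x points out of its gated front, y runs along the front from the keeper to the hinge. The front face of its stiles and gate is at x = 85 mm. The bolt lies level along y on the front of the gate, near the top, its axis at x = 101 mm; drawn back it moves towards +y.
- gate_hinge (a point): point on the upright hinge axis of the gate, at locker x = 85, y = +135 mm, 100 mm up
- gate: the slatted gate leaf itself, 18 mm thick, with the bolt it carries; origin on the hinge axis at the locker's underside, x out of its front face, -y along the gate from hinge to free edge, z up
- gate_swing (a joint): opening angle of the gate, rad: 0 shut, grows to 1.5 as its free edge swings out of the front (seen from above the gate turns counterclockwise as it opens). The gate is 260 mm wide from hinge to free edge, z 16 to 188 mm, so 0.1 rad opens the free edge 26 mm. A hinge spring always pulls it shut (0.2 N m shut, 0.4 N m at 0.4 rad). The bolt in the keeper keeps it shut.
- bolt_knob (a point): centre of the black ball knob of the bolt, 24 mm diameter, on an upright 8 mm stem; it stands about 231 mm up, 16 mm in front of the gate's face, and at rest 233 mm from the hinge along the gate. The ball's underside is 19 mm above the locker's roof and 31 mm above the gate's top edge, with nothing but the stem around or under it within 25 mm.
- bolt_draw (a joint): how far the bolt is drawn back out of the keeper, m: 0 home, 0.040 fully back, towards the hinge, along the gate. With the lip catching it, it stops at about 0.004; from about 0.024 the nose is out of the keeper and the gate is free; 0.030 to 0.035 is a good draw. Light friction (about 2 N) holds it where it is left.
- bolt_lift (a joint): how far the bolt is lifted at its front end, rad: 0 drooping at rest (nose down), 0.13 at the stop; it pivots about a tail pin 140 mm behind the knob, so that 0.01 rad raises the knob 1.4 mm, and it falls back by its own weight (about 2 N). Above about 0.045 (knob raised 6 mm or more; 10 to 13 mm is safe, the stop is at 18 mm) the button nose clears the lip, and it must stay lifted until bolt_draw passes about 0.024.
- bolt_nose (a point): centre of the end face of the grey metal bolt's button nose, 20 mm diameter, 15 mm long, behind which is a 6 mm neck 12 mm long; the bolt's rod is 12 mm diameter
- keeper_lip (a point): middle of the top edge of the keeper's bent-up steel lip, 4 mm thick along the bolt; at rest it stands in the neck of the bolt just behind the button nose. The keeper, a steel cradle 26 mm along y and open at the top, is fixed on the stile beside the gate's free edge.
- peg_tin: fixed stainless peg tin held to the enamel by its magnetic foot, 105 x 150 mm in plan, 72 mm high with the lid shut; origin at the centre of its underside, z up, x towards its front, where the catch is
- lid_hinge (a point): middle of the hinge line of the lid: at tin x = -52.5 mm, 68 mm up, running along tin y
- tin_lid (a joint): opening angle of the tin's lid, rad: 0 shut, grows as its front edge rises; a light spring props it up at about 0.8. The lid is a 4 mm plate reaching 114 mm from the hinge line to its front edge, 154 mm wide. A sprung roller catch in the middle of the tin's front clicks over the lid's rim at about 0.05; pressed down near its front edge the lid passes with about 7 N and is then held at 0, otherwise it springs back up to about 0.6.
- lid_press (a point): point on the top face of the lid, on its middle line, 95 mm from the hinge line and 19 mm short of the front edge
- lint_brush: loose blue lint brush, 210 x 50 x 23 mm, lying along its x; origin under its middle; leave alone
- scoop: loose small white plastic scoop, cup 52 mm wide and 40 mm high standing upright, handle 75 mm long towards its -x; origin under the cup; leave alone
- peg_a: loose wooden spring clip peg, 74 x 14 x 12 mm, lying along its x; leave alone
- peg_b: another wooden peg, the same; leave alone
Not all that is in view belongs to the job. There is more than one size of the peg_tin; the job needs the largest.

How it is judged:
By the outcome, as a careful person would: the job done as asked, in the order asked, and still so for the second after the job is handed in, while the arm keeps its last pose, push and grip.
It also fails if it takes over 48 s, if anything falls off the work surface, if the arm or the gripper's body presses on something with over 40 N, if the wrist force passes 120 N, or if a joint passes its speed limit or range.

## Working session

There is one attempt and no reset: what is moved stays moved. The work goes in short steps, Python scripts to look and compute and a tool call to move; the robot and the scene stay as the last step left them, time stands still between calls to the robot, and variables do not carry over. Pictures are saved under pics/ and viewed, and the job is handed in when it is done.

Besides the shell and the picture viewer there is one more tool, called after "Emit:" as name([rows], argument=value, ...), one row to a line, values as JSON. carry_out: Moves the arm, as the interface text tells. Its arguments: {"type":"object","properties":{"commands":{"type":"array"},"force":{"type":"number"}},"required":["commands"]}

```bash
ls; mkdir -p pics; cat > h.py <<'E'
import numpy as np, cv2
from plant import r
from scipy.spatial.transform import Rotation as R
def snap(n,f):
    s=r.snapshot(n); cv2.imwrite('pics/'+f+'.png',s['pixels'][:,:,::-1]); 
    np.savez('pics/'+f+'.npz',**s); return s
E
python3 - <<'E'
from h import *
for n in ['scene','side','wrist']:
    s=snap(n,n+'0'); print(n,s['mtx'],s['xyz'],s['rotation'])
print(r.get_state())
E
```

```text
pics
scene [[434.9697837   0.        321.8435073]
 [  0.        434.9697837 244.0614311]
 [  0.          0.          1.       ]] [0.83535669 0.40929273 0.72790188] [ 0.25063405  0.88499362 -0.38009355 -0.09745644]
side [[581.43292956   0.         320.80310026]
 [  0.         581.43292956 236.55764581]
 [  0.           0.           1.        ]] [ 0.35172867 -0.97003025  0.84443268] [ 0.89652363 -0.08483941  0.03704677 -0.43321494]
wrist [[343.85003974   0.         315.98953386]
 [  0.         343.85003974 240.35512959]
 [  0.           0.           1.        ]] [0.1683499  0.60521268 0.38481293] [0.82013277 0.55716907 0.07267761 0.10799458]
{'clock': 0.15, 'q': array([-1.16018728,  0.68977202, -0.19457924,  1.56604659,  0.15732686,
        0.90249324, -0.21509875]), 'qd': array([ 0.00013162, -0.00293454, -0.00140369, -0.00333488,  0.00062233,
        0.00126924, -0.00101795]), 'joint_torque': array([-1.90589308e-03, -5.27863169e+01, -1.26828577e+00, -1.53587884e+01,
       -5.23738191e-02,  3.93175083e-03,  9.53567132e-05]), 'tool_pos': array([0.22982151, 0.58074054, 0.24612323]), 'eef_rot': array([ 1.87234837e-01,  9.82314958e-01, -6.56828161e-04, -8.21763677e-05]), 'contact_force': array([-0.26538157, -0.38351573,  0.15523899]), 'moment': array([ 0.00164054, -0.01425777,  0.08432303]), 'opening': 0.9956317836418935}
```

View pics/scene0.png

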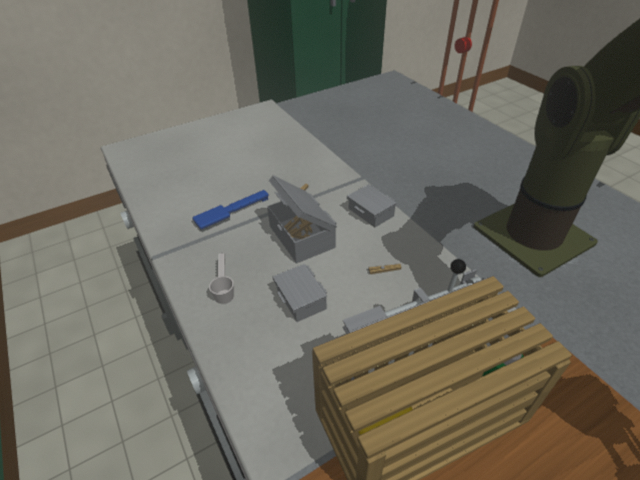

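View pics/side0.png

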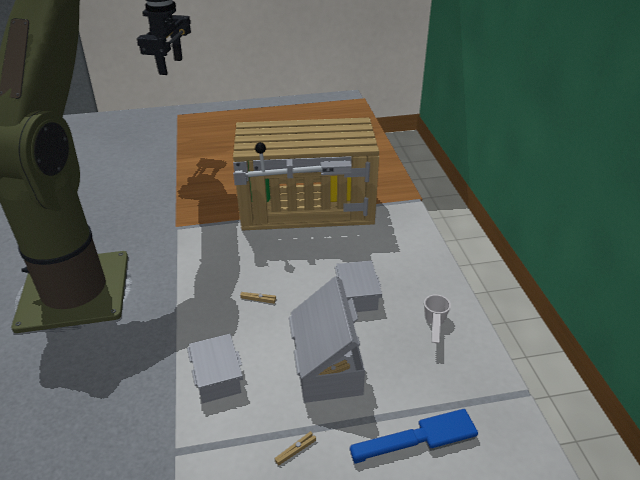

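View pics/wrist0.png

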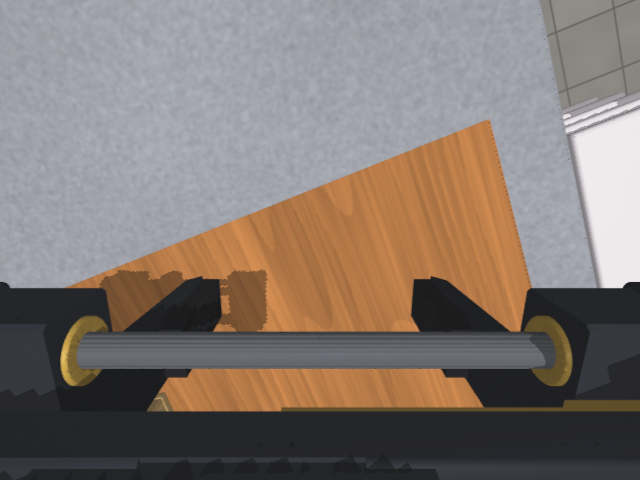

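```bash
python3 - <<'E'
import cv2
def crop(f,x,y,w,h,s,o):
    i=cv2.imread('pics/'+f+'.png')[y:y+h,x:x+w]; i=cv2.resize(i,None,fx=s,fy=s,interpolation=cv2.INTER_CUBIC); cv2.imwrite('pics/'+o+'.png',i)
crop('side0',225,110,160,120,5,'c1'); crop('side0',270,270,110,135,4.4,'c2')
crop('scene0',250,165,160,120,5,'c3'); crop('scene0',300,250,270,200,2.9,'c4')
E
```

```text
(no output)
```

View pics/c1.png

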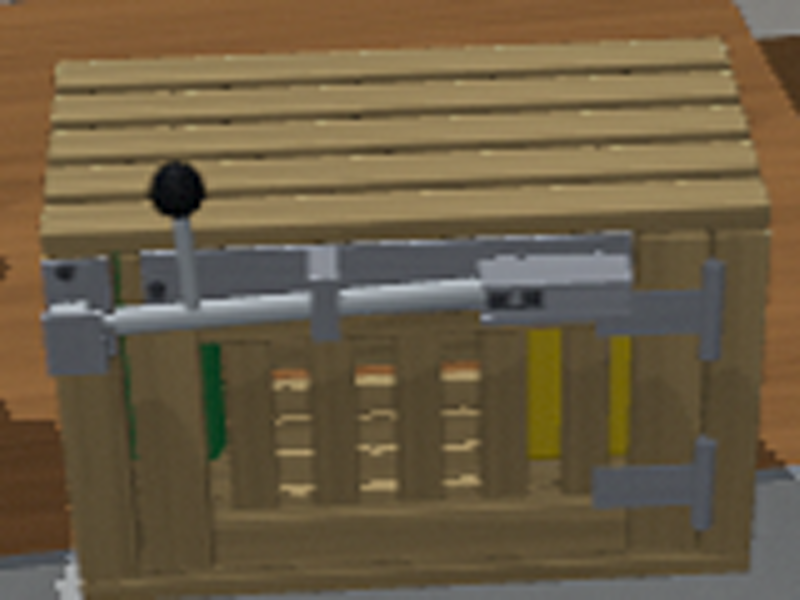

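View pics/c2.png

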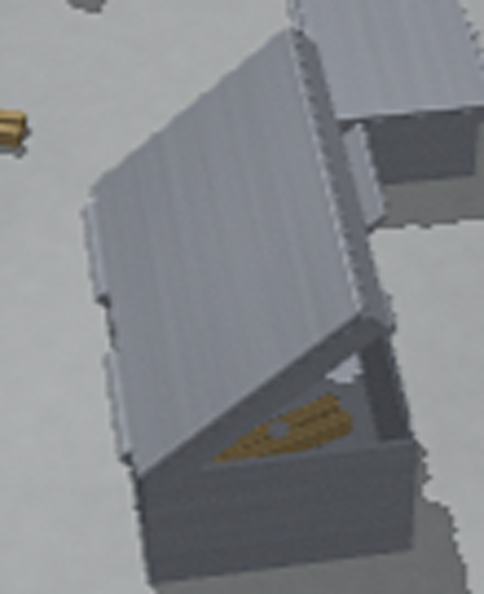

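View pics/c3.png

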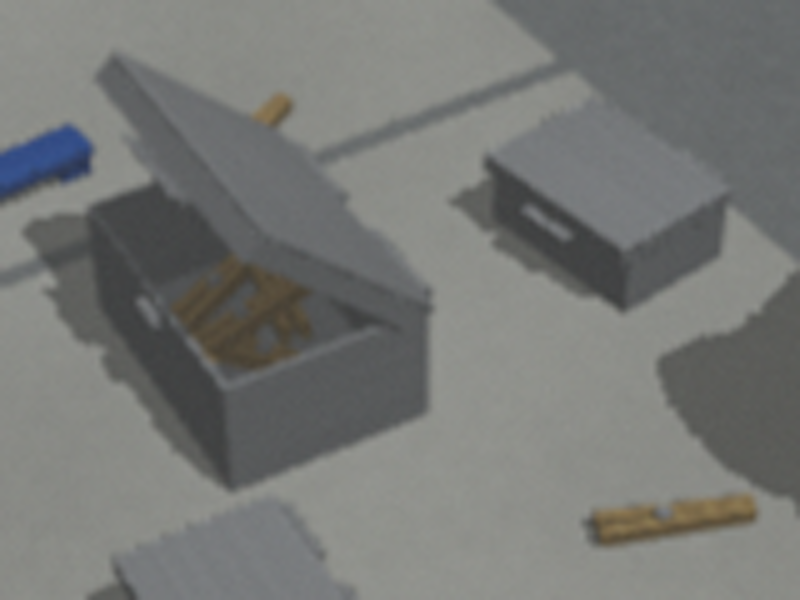

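View pics/c4.png

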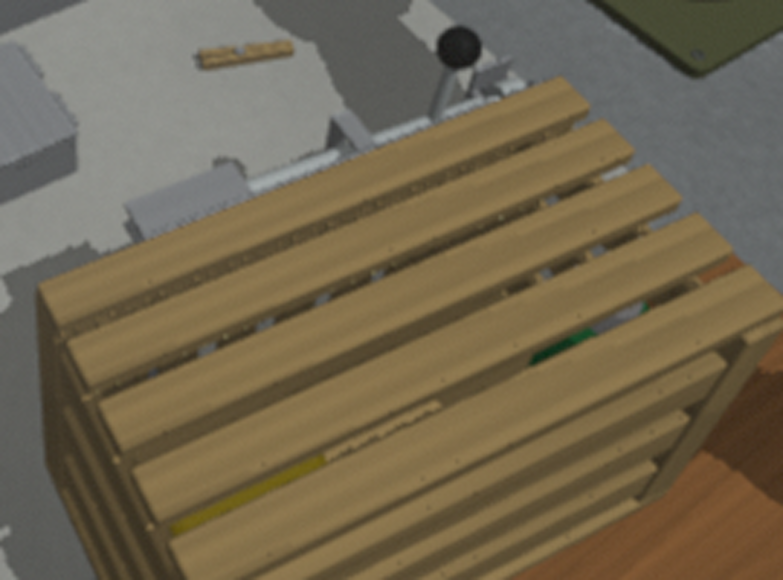

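```bash
cat > fit.py <<'E'
from h import *
from scipy.optimize import least_squares
V={n:np.load(f'pics/{n}0.npz') for n in ['scene','side']}
def proj(n,P):
    v=V[n]; p=(np.atleast_2d(P)-v['xyz'])@R.from_quat(v['rotation']).as_matrix()
    q=p@v['mtx'].T; return q[:,:2]/q[:,2:]
def tf(p,L): return np.array([p[0],p[1],0])+R.from_euler('z',p[2]).apply(np.array(L,float))
def tri(a,b):
    f=lambda P: np.r_[proj('scene',P)[0]-a,proj('side',P)[0]-b]
    s=least_squares(f,[.5,.1,.1]); return s.x, s.fun
if __name__=='__main__':
    k,res=tri((458.3,266.2),(260.4,148)); print('knob',k,res)
    # tin
    def lid(th,x,y,t=4): # on lid top
        return [-52.5+x*np.cos(th)-t*np.sin(th),y,68+x*np.sin(th)+t*np.cos(th)]
    def ft(p):
        th=p[3]; o=[]
        for n,L in [('side',[(lid(th,0,-77),(303,377.3)),(lid(th,0,77),(290.9,313.2)),(lid(th,114,77),(336.6,277.3)),(lid(th,114,-77),(352.3,340.9)),
              ((-52.5,-75,0),(304.1,403)),((52.5,-75,0),(363.6,394.5)),((52.5,-75,68),(363.9,370))]),
             ('scene',[(lid(th,114,-77),(273,175.4)),(lid(th,114,77),(302.4,212)),(lid(th,0,77),(336,224)),((52.5,75,0),(296.4,263)),((52.5,75,68),(295,242)),((52.5,-75,68),(268,206.4)),((-52.5,75,0),(335.6,247.4))])]:
            for l,px in L: o.append(proj(n,tf(p,np.array(l)/1000))[0]-px)
        return np.ravel(o)
    s=least_squares(ft,[.55,-.1,0,.8]); print('tin',s.x); print(s.fun.reshape(-1,2).round(1).tolist())
    p=s.x
    print('press open',tf(p,np.array(lid(p[3],95,0))/1000),'shut',tf(p,np.array(lid(0,95,0))/1000))
    def fl(p):
        o=[]
        for n,L in [('side',[((85,-160,200),(234,151.8)),((85,160,200),(378.4,147.2)),((-85,-160,200),(236.2,122.4)),((-85,160,200),(369.4,118)),
           ((85,-160,0),(241.4,229.5)),((85,160,0),(374.6,224)),((101,-98,231),(260.4,148))]),
           ('scene',[((85,160,200),(313.4,349.3)),((85,-160,200),(493.1,276.9)),((-85,-160,200),(570,352.5)),((101,-98,231),(458.3,266.2))])]:
            for l,px in L: o.append(proj(n,tf(p,np.array(l)/1000))[0]-px)
        return np.ravel(o)
    s=least_squares(fl,[.5,.3,-1.57]); print('locker',s.x); print(s.fun.reshape(-1,2).round(1).tolist())
    for nm,l in [('knob',(101,-98,231)),('hinge',(85,135,100)),('lip',(101,-150,170))]: print(nm,tf(s.x,np.array(l)/1000))
    np.savez('fit.npz',tin=p,lock=s.x)
E
python3 fit.py
```

```text
knob [0.41947754 0.11551867 0.22809132] [-0.46190155  0.24807591 -0.62965901 -0.35115815]
tin [ 0.48227844 -0.2968369  -0.02677056  0.72512624]
[[-2.1, 1.0], [-1.0, -1.9], [-0.7, -1.6], [1.0, -0.1], [-0.6, 0.3], [-0.2, 0.5], [1.0, -0.1], [-1.7, -0.1], [-0.2, -0.3], [0.9, 1.0], [-0.0, 0.3], [-0.4, 0.0], [-1.6, -1.0], [-0.3, -0.2]]
press open [ 0.4982193  -0.29726374  0.13400051] shut [ 0.52476321 -0.29797451  0.072     ]
locker [ 0.52972974  0.20588859 -1.67463109]
[[-1.0, 4.8], [1.4, 2.4], [-0.6, -2.3], [-0.9, -3.7], [0.1, 0.3], [0.5, -1.6], [0.4, -1.7], [-2.4, -1.9], [-2.5, -3.9], [5.3, 3.2], [-1.2, -0.4]]
knob [0.42178909 0.1155901  0.231     ]
hinge [0.65519253 0.10735388 0.1       ]
lip [0.37006916 0.12097981 0.17      ]
```

```bash
cat >> h.py <<'E'
def rel(pts):
    """world TCP pos list -> shift in cm in current tool axes"""
    s=r.get_state(); M=R.from_quat(s['eef_rot']).as_matrix()
    for p in pts: print(np.round((np.array(p)-s['tool_pos'])@M*100,2).tolist())
def st():
    s=r.get_state(); M=R.from_quat(s['eef_rot']).as_matrix()
    print(s['clock'],s['tool_pos'].round(4),'ty',M[:,1].round(3),'tz',M[:,2].round(3),s['contact_force'].round(2),s['opening'].round(3),s['q'].round(2))
E
python3 - <<'E'
from h import *
st(); rel([(.40,.35,.36),(.50,0,.36),(.50,-.297,.25)])
E
```

```text
Traceback (most recent call last):
  File "h.py", line 13, in st
    print(s['clock'],s['tool_pos'].round(4),'ty',M[:,1].round(3),'tz',M[:,2].round(3),s['contact_force'].round(2),s['opening'].round(3),s['q'].round(2))
                                                                                                                  ^^^^^^^^^^^^^^^^^^
AttributeError: 'float' object has no attribute 'round'
```

```bash
sed -i "s/s\['opening'\].round(3)/s['opening']/" h.py
python3 - <<'E'
from h import *
st(); rel([(.40,.35,.36),(.50,0,.36),(.50,-.297,.25)])
E
```

```text
0.15 [0.2298 0.5807 0.2461] ty [ 0.368  0.93  -0.001] tz [-0.    -0.001 -1.   ] [-0.27 -0.38  0.16] 0.9956317836418935 [-1.16  0.69 -0.19  1.57  0.16  0.9  -0.22]
[-24.31, -15.21, -11.37]
[-46.49, -44.08, -11.33]
[-57.41, -71.68, -0.29]
```

Emit:
carry_out([
  [[0, 0, 0, -3, -2, -3, 0], [0, 0, -0.05, -6, -4, -6, 0], [0, 0, -0.1, -9, -6, -9, 0], [0, 0, -0.14, -12, -8, -11, 0], [0, 0, -0.18, -15, -10, -11.5, 0], [0, 0, -0.22, -18, -12, -11.5, 0], [0, 0, -0.27, -21, -14, -11.5, 0], [0, 0, -0.27, -24, -16, -11.5, 0], [0, 0, -0.27, -26, -19, -11.5, 0], [0, 0, -0.27, -28, -22, -11.5, 0]],
], force=25)

```text
clock: 0.98
tool_pos: [0.4101, 0.2716, 0.3614]
eef_rot: [0.054, 0.999, -0.0, -0.0]
contact_force: [0.5, -0.1, -0.2]
opening: 0.269
```

```bash
python3 - <<'E'
from h import *
st(); rel([(.40,.35,.36),(.50,0,.36),(.50,-.297,.25)])
E
```

```text
0.9833 [0.4101 0.2716 0.3614] ty [ 0.108  0.994 -0.   ] tz [-0. -0. -1.] [ 0.52 -0.13 -0.24] 0.2685726323652106 [-0.48  0.38 -0.29  1.78  0.13  1.    0.64]
[1.85, 7.68, 0.14]
[-11.86, -26.04, 0.15]
[-15.06, -55.56, 11.15]
```

Emit:
carry_out([
  [[0, 0, 0, -1.5, -4, 0, 0], [0, 0, 0, -3, -8, 0, 0], [0, 0, 0, -4.5, -12, 0, 0], [0, 0, 0, -6, -16, 0, 0], [0, 0, 0, -7.5, -20, 0, 0], [0, 0, 0, -9, -24, 0, 0], [0, 0, 0, -10.5, -28, 0, 0], [0, 0, 0, -12, -32, 0, 0], [0, 0, 0, -13, -36, 1, 0], [0, 0, 0, -14, -40, 2, 0]],
])

```text
clock: 1.82
tool_pos: [0.5051, -0.1319, 0.3441]
eef_rot: [0.053, 0.999, -0.0, 0.001]
contact_force: [0.2, -1.2, -0.5]
opening: 0.003
```

```bash
python3 - <<'E'
from h import *
st(); rel([(.50,-.297,.17),(.498,-.297,.15)])
snap('wrist','w1')
E
```

```text
1.8167 [ 0.5051 -0.1319  0.3441] ty [ 0.107  0.994 -0.   ] tz [ 0.002 -0.    -1.   ] [ 0.2  -1.23 -0.48] 0.002740096847122339 [ 0.29  0.44 -0.19  1.74  0.1   0.97  1.53]
[-1.23, -16.47, 17.41]
[-1.02, -16.5, 19.41]
```

View pics/w1.png

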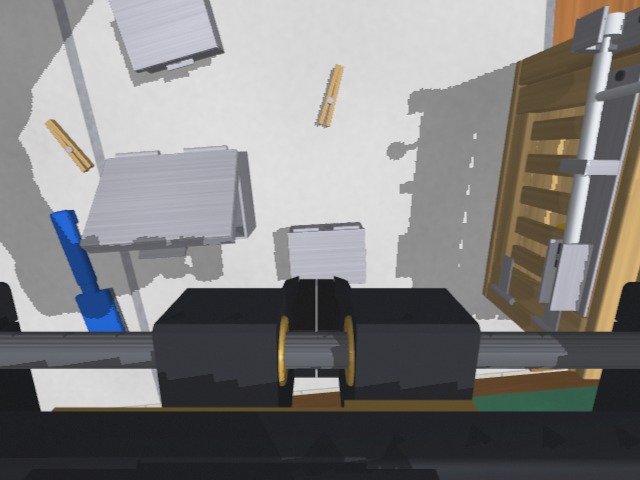

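Emit:
carry_out([
  [[0, 0, 0, -1, -4, 1.5, 0], [0, 0, 0, -1, -8, 4, 0], [0, 0, 0, -1, -12, 7, 0], [0, 0, 0, -1, -15, 10, 0], [0, 0, 0, -1, -16.5, 13, 0], [0, 0, 0, -1, -16.5, 16, 0], [0, 0, 0, -1, -16.5, 17.5, 0], [0, 0, 0, -1, -16.5, 17.5, 0]],
])

```text
clock: 2.53
tool_pos: [0.494, -0.294, 0.1648]
eef_rot: [0.054, 0.999, 0.002, -0.004]
contact_force: [-0.5, 0.2, -0.1]
opening: 0.006
```

```bash
python3 - <<'E'
from h import *
st()
h=np.array([.4823,-.2968])+R.from_euler('z',-.0268).apply([-.0525,0,0])[:2]
u=R.from_euler('z',-.0268).apply([1,0,0])[:2]
P=[]
for th in [.7,.6,.5,.4,.3,.2,.12,.06,.0,-.02,-.04]:
    rr=.097; xy=h+u*rr*np.cos(th); P.append((*xy,.068+.004+rr*np.sin(th)+.008))
rel(P)
snap('side','s1')
E
```

```text
2.5333 [ 0.494  -0.294   0.1648] ty [0.108 0.994 0.003] tz [-0.008  0.004 -1.   ] [-0.51  0.2  -0.14] 0.006415321938768922 [ 0.54  0.74 -0.15  1.79  0.17  0.64  1.76]
[-1.05, -0.24, 2.22]
[-1.64, -0.2, 2.99]
[-2.15, -0.16, 3.81]
[-2.58, -0.13, 4.68]
[-2.91, -0.1, 5.59]
[-3.16, -0.09, 6.53]
[-3.29, -0.08, 7.29]
[-3.35, -0.08, 7.87]
[-3.37, -0.08, 8.45]
[-3.37, -0.08, 8.65]
[-3.37, -0.08, 8.84]
```

View pics/s1.png

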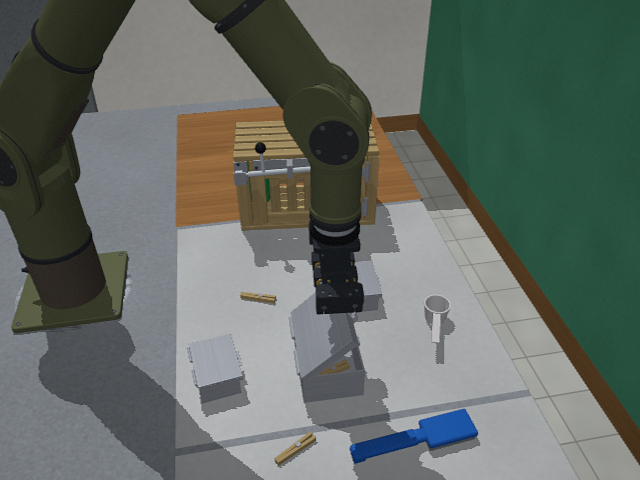

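Emit:
carry_out([
  [[0, 0, 0, -1.1, -0.2, 1.5, 0], [0, 0, 0, -1.2, -0.2, 2.3, 0], [0, 0, 0, -1.6, -0.2, 3, 0], [0, 0, 0, -2.1, -0.2, 3.8, 0], [0, 0, 0, -2.6, -0.1, 4.7, 0], [0, 0, 0, -2.9, -0.1, 5.6, 0], [0, 0, 0, -3.1, -0.1, 6.3, 0], [0, 0, 0, -3.2, -0.1, 6.7, 0], [0, 0, 0, -3.3, -0.1, 7.1, 0], [0, 0, 0, -3.3, -0.1, 7.1, 0]],
])

```text
clock: 3.42
tool_pos: [0.5293, -0.299, 0.0971]
eef_rot: [0.053, 0.999, 0.0, -0.001]
contact_force: [1.3, 0.4, 0.4]
opening: 0.006
```

```bash
python3 - <<'E'
from h import *
st()
rel([(.5265,-.298,.0785)])
E
```

```text
3.4167 [ 0.5293 -0.299   0.0971] ty [0.106 0.994 0.001] tz [-0.001  0.001 -1.   ] [1.34 0.4  0.42] 0.006130361356208467 [ 0.51  0.87 -0.13  1.73  0.18  0.55  1.74]
[0.29, 0.07, 1.86]
```

Emit:
carry_out([
  [[0, 0, 0, 0.2, 0, 0.5, 0], [0, 0, 0, 0.2, 0, 0.9, 0], [0, 0, 0, 0.2, 0, 1.2, 0], [0, 0, 0, 0.2, 0, 1.4, 0], [0, 0, 0, 0.2, 0, 1.6, 0], [0, 0, 0, 0.2, 0, 1.75, 0], [0, 0, 0, 0.2, 0, 1.85, 0], [0, 0, 0, 0.2, 0, 1.85, 0]],
])

```text
clock: 4.08
tool_pos: [0.5273, -0.2992, 0.0803]
eef_rot: [0.053, 0.999, -0.0, -0.0]
contact_force: [-2.3, 1.2, 9.8]
opening: 0.005
```

```bash
python3 - <<'E'
from h import *
st()
E
```

```text
4.0833 [ 0.5273 -0.2992  0.0803] ty [ 0.107  0.994 -0.   ] tz [-0.001 -0.    -1.   ] [-2.27  1.16  9.82] 0.004522828797315041 [ 0.51  0.89 -0.12  1.74  0.19  0.52  1.73]
```

Emit:
carry_out([
  [[0, 0, 0, 0, 0, 0.1, 0], [0, 0, 0, 0, 0, 0.2, 0], [0, 0, 0, 0, 0, 0.2, 0]],
])

```text
clock: 4.33
tool_pos: [0.5273, -0.2992, 0.0799]
eef_rot: [0.054, 0.999, -0.0, -0.0]
contact_force: [-4.7, 0.8, 21.3]
opening: 0.004
```

```bash
python3 - <<'E'
from h import *
st()
E
```

```text
4.3333 [ 0.5273 -0.2992  0.0799] ty [ 0.107  0.994 -0.001] tz [-0.    -0.001 -1.   ] [-4.72  0.82 21.34] 0.004177151403281257 [ 0.51  0.89 -0.12  1.74  0.19  0.52  1.73]
```

Force rises to 21 N with no travel: on the stop. Lift off and look.

Emit:
carry_out([
  [[0, 0, 0, 0, 0, -1, 0], [0, 0, 0, 0, 0, -4, 0], [0, 0, 0, 0, 0, -8, 0], [0, 0, 0, 0, 0, -12, 0], [0, 0, 0, 0, 2, -16, 0], [0, 0, 0, 0, 6, -19, 0], [0, 0, 0, 0, 10, -21, 0], [0, 0, 0, 1, 14, -23, 0], [0, 0, 0, 2, 18, -25, 3], [0, 0, 0, 2.5, 21, -26, 4]],
])

```text
clock: 5.17
tool_pos: [0.5255, -0.0978, 0.3341]
eef_rot: [0.054, 0.999, -0.0, 0.0]
contact_force: [-0.3, -0.6, -1.0]
opening: 0.135
```

```bash
python3 - <<'E'
from h import *
st(); 
a=snap('side','s2')['pixels'][260:420,180:400]; b=snap('scene','v2')['pixels'][150:340,220:480]
a=cv2.resize(a,(550,400)); b=cv2.resize(b,(547,400))
cv2.imwrite('pics/c5.png',a[:,:,::-1]);cv2.imwrite('pics/c6.png',b[:,:,::-1])
E
```

```text
5.1667 [ 0.5255 -0.0978  0.3341] ty [ 0.107  0.994 -0.   ] tz [ 0. -0. -1.] [-0.25 -0.6  -0.95] 0.13487539365981968 [ 0.21  0.46 -0.17  1.72  0.09  0.96  1.46]
```

View pics/c5.png

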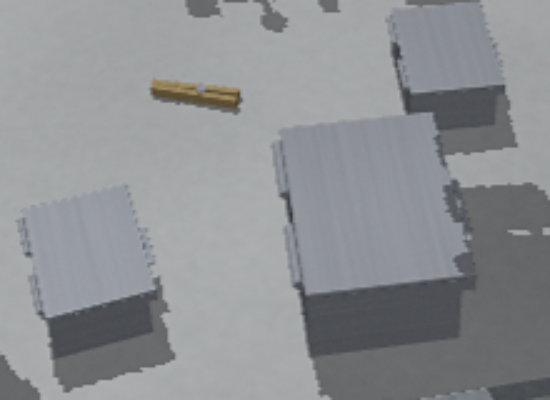

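View pics/c6.png

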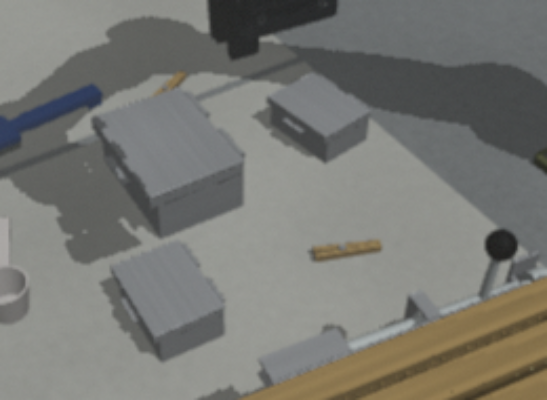

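```bash
python3 - <<'E'
from h import *
rel([(.44,.10,.32),(.42,.1155,.31)])
E
```

```text
[10.5, 18.15, 1.6]
[12.64, 19.5, 2.6]
```

Emit:
carry_out([
  [[0, 0, 0, 1, 3, 0, 5], [0, 0, 0, 3, 6, 0, 5], [0, 0, 0, 5, 9, 0, 5], [0, 0, 0, 7, 12, 0, 5], [0, 0, 0, 9, 15, 0, 5], [0, 0, 0, 11, 18, 0, 5], [0, 0, 0, 12.6, 19.5, 1, 5], [0, 0, 0, 12.6, 19.5, 2, 5], [0, 0, 0, 12.6, 19.5, 2, 5]],
])

```text
clock: 6.02
tool_pos: [0.4198, 0.1087, 0.3116]
eef_rot: [0.052, 0.999, -0.001, -0.002]
contact_force: [0.4, -1.3, -0.2]
opening: 0.567
```

```bash
python3 - <<'E'
from h import *
st(); s=snap('wrist','w2')
E
```

```text
6.0167 [0.4198 0.1087 0.3116] ty [ 0.103  0.995 -0.002] tz [-0.004 -0.001 -1.   ] [ 0.38 -1.26 -0.2 ] 0.5674603080326758 [-0.2   0.35 -0.22  2.01  0.1   0.79  0.99]
```

View pics/w2.png

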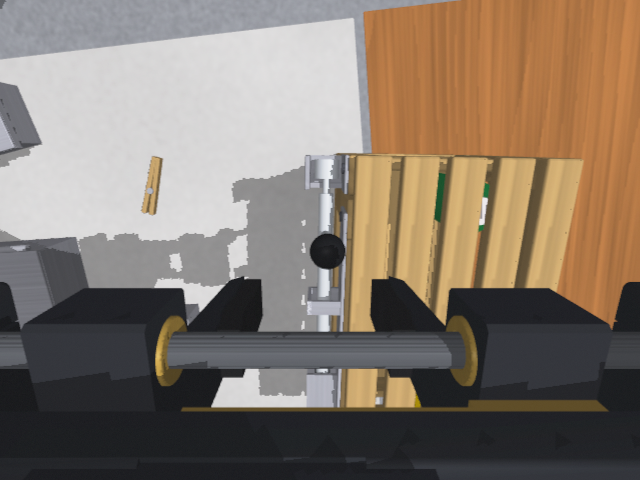

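```bash
cat > k.py <<'E'
from fit import *
w=np.load('pics/w2.npz'); V['w']=w
f=lambda P: np.r_[proj('scene',P)[0]-(458.3,266.2),proj('side',P)[0]-(260.4,148),proj('w',P)[0]-(328,251)]
s=least_squares(f,[.42,.115,.23]); print(s.x,s.fun.round(1))
p=s.x; d=proj('w',p+[0.0,.0,0]); 
# using z=.231 wrist only
g=lambda q: proj('w',[q[0],q[1],.231])[0]-(328,251)
print(least_squares(g,[.42,.115]).x)
st(); rel([(p[0],p[1],.2400)])
E
python3 k.py
```

```text
[0.42063396 0.1165394  0.22889753] [-0.4  0.6 -0.2 -1.  -0.2 -0.2]
[0.42016545 0.11664986]
6.0667 [0.4209 0.1079 0.3123] ty [ 0.106  0.994 -0.001] tz [-0.002 -0.001 -1.   ] [ 0.06  0.19 -0.  ] 0.5687632575364848 [-0.2   0.35 -0.22  2.01  0.1   0.79  0.99]
[0.11, 0.87, 7.23]
```

Emit:
carry_out([
  [[0, 0, 0, 0.1, 0.9, 1, 6], [0, 0, 0, 0.1, 0.9, 2.5, 6], [0, 0, 0, 0.1, 0.9, 4.5, 6], [0, 0, 0, 0.1, 0.9, 6.5, 6], [0, 0, 0, 0.1, 0.9, 8, 6], [0, 0, 0, 0.1, 0.9, 9, 6], [0, 0, 0, 0.1, 0.9, 9.1, 6], [0, 0, 0, 0.1, 0.9, 9.1, 6]],
])

```text
clock: 6.73
tool_pos: [0.4222, 0.1164, 0.2219]
eef_rot: [0.054, 0.999, -0.0, -0.0]
contact_force: [0.2, -0.0, 1.0]
opening: 0.682
```

```bash
python3 - <<'E'
from h import *
st(); s=snap('wrist','w3');snap('side','s3'); rel([(.4204,.1166,.219)])
E
```

```text
6.7333 [0.4222 0.1164 0.2219] ty [ 0.109  0.994 -0.001] tz [-0.    -0.001 -1.   ] [ 0.23 -0.02  1.  ] 0.6815151488660613 [-0.26  0.5  -0.18  2.13  0.17  0.52  0.9 ]
[0.2, -0.07, 0.36]
```

View pics/w3.png

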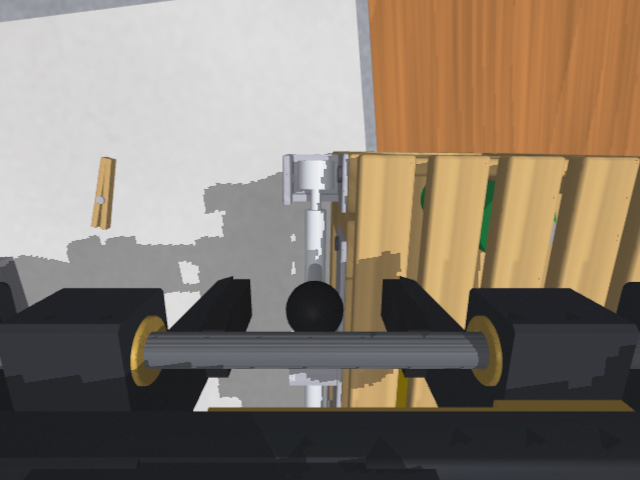

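Emit:
carry_out([
  [[0, 0, 0, 0.15, 0, 0.25, 6], [0, 0, 0, 0.15, 0, 0.25, 4], [0, 0, 0, 0.15, 0, 0.25, 2], [0, 0, 0, 0.15, 0, 0.25, 1.5], [0, 0, 0, 0.15, 0, 0.25, 1.5], [0, 0, 0, 0.15, 0, 0.25, 1.5], [0, 0, 0, 0.15, 0, 0.25, 1.5], [0, 0, 0, 0.15, 0, 0.25, 1.5], [0, 0, 0, 0.15, 0, 0.25, 1.5]],
], force=25)

```text
clock: 7.58
tool_pos: [0.42, 0.1173, 0.2194]
eef_rot: [0.053, 0.999, -0.0, -0.0]
contact_force: [0.1, -0.8, -0.1]
opening: 0.243
```

```bash
python3 - <<'E'
from h import *
st(); print(r.get_state()['opening']*88)
l=-1.6746; y=np.array([-np.sin(l),np.cos(l)]); s=r.get_state(); p=s['tool_pos']
rel([p+[*(.033*y),.012]])
snap('wrist','w4')
E
```

```text
7.5833 [0.42   0.1173 0.2194] ty [ 0.107  0.994 -0.   ] tz [-0. -0. -1.] [ 0.09 -0.8  -0.07] 0.24285522816479613 [-0.26  0.5  -0.18  2.14  0.17  0.51  0.9 ]
21.371260078502058
[-3.3, 0.01, -1.2]
```

View pics/w4.png

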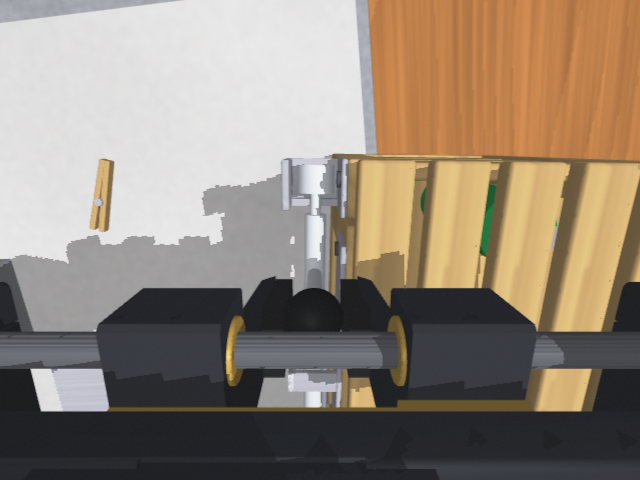

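Emit:
carry_out([
  [[0, 0, 0, 0, 0, -0.4, 1.5], [0, 0, 0, 0, 0, -0.8, 1.5], [0, 0, 0, 0, 0, -1.2, 1.5], [0, 0, 0, 0, 0, -1.2, 1.5]],
])

```text
clock: 7.97
tool_pos: [0.4254, 0.1176, 0.2328]
eef_rot: [0.054, 0.999, 0.001, 0.005]
contact_force: [10.8, -3.2, -6.8]
opening: 0.245
```

```bash
python3 - <<'E'
from h import *
st(); print(r.get_state()['opening']*88)
s=snap('side','s4')['pixels'][110:230,215:375]; cv2.imwrite('pics/c7.png',cv2.resize(s,None,fx=5,fy=5,interpolation=2)[:,:,::-1])
E
```

```text
7.9667 [0.4254 0.1176 0.2328] ty [0.109 0.994 0.003] tz [ 0.01   0.002 -1.   ] [10.8  -3.21 -6.79] 0.2454911687527845 [-0.25  0.48 -0.18  2.12  0.17  0.54  0.91]
21.603222850245036
```

View pics/c7.png

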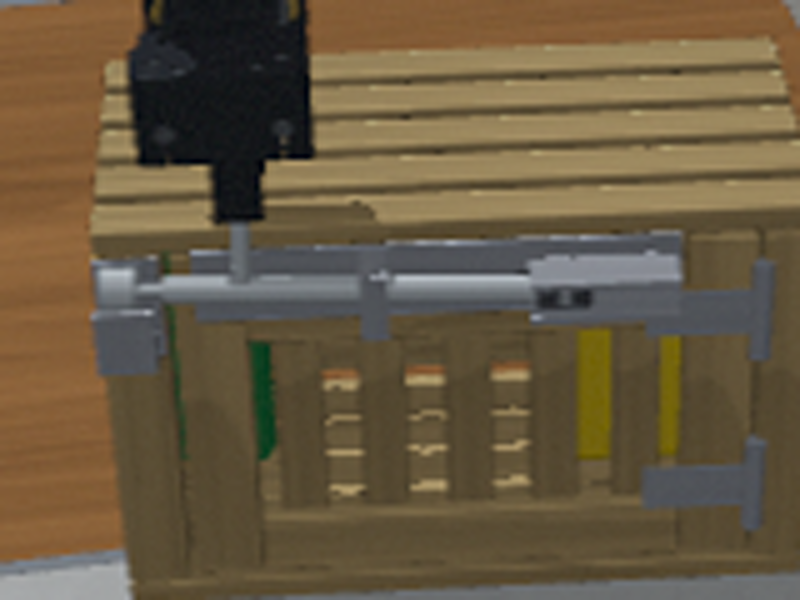

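Emit:
carry_out([
  [[0, 0, 0, -0.6, 0, 0, 1.5], [0, 0, 0, -1.2, 0, 0, 1.5], [0, 0, 0, -1.8, 0, 0, 1.5], [0, 0, 0, -2.4, 0, 0, 1.5], [0, 0, 0, -3, 0, 0, 1.5], [0, 0, 0, -3.6, 0, 0, 1.5], [0, 0, 0, -3.8, 0, 0, 1.5], [0, 0, 0, -3.8, 0, 0, 1.5]],
])

```text
clock: 8.68
tool_pos: [0.4591, 0.1133, 0.2314]
eef_rot: [0.054, 0.999, 0.0, 0.001]
contact_force: [1.4, -2.1, -3.3]
opening: 0.249
```

```bash
python3 - <<'E'
from h import *
st(); print(r.get_state()['opening']*88)
s=snap('side','s5')['pixels'][110:230,215:375]; cv2.imwrite('pics/c8.png',cv2.resize(s,None,fx=5,fy=5,interpolation=2)[:,:,::-1])
E
```

```text
8.6833 [0.4591 0.1133 0.2314] ty [0.107 0.994 0.   ] tz [ 0.001  0.    -1.   ] [ 1.38 -2.06 -3.34] 0.24889535284635741 [-0.22  0.52 -0.19  2.03  0.16  0.6   0.95]
21.902791050479454
```

View pics/c8.png

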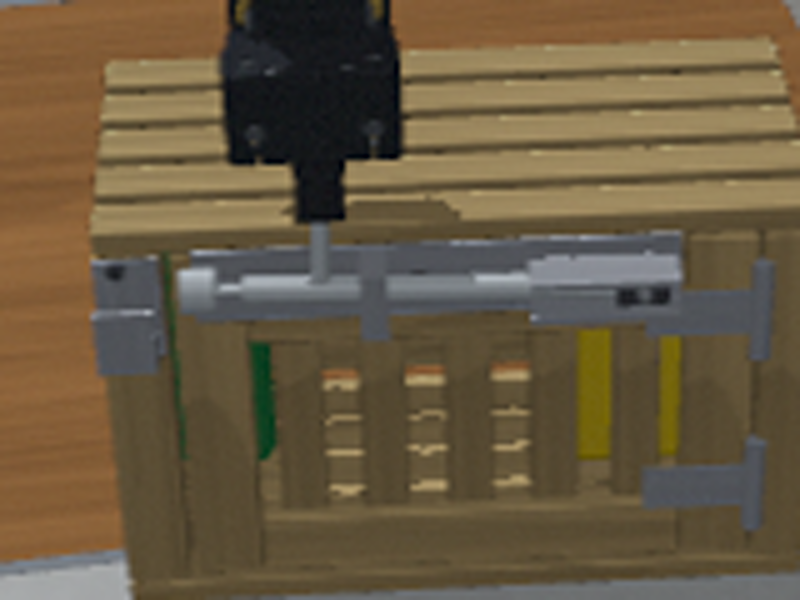

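```bash
python3 - <<'E'
from h import *
p=r.get_state()['tool_pos']; H=np.array([.6537,.1091,p[2]])
rel([H+R.from_euler('z',t).apply(p-H) for t in np.arange(1,10)*.04])
E
```

```text
[-0.08, -0.77, -0.0]
[-0.2, -1.55, -0.0]
[-0.34, -2.31, -0.0]
[-0.51, -3.07, -0.0]
[-0.72, -3.82, -0.0]
[-0.95, -4.56, -0.0]
[-1.22, -5.3, -0.0]
[-1.51, -6.02, -0.0]
[-1.83, -6.73, -0.0]
```

Emit:
carry_out([
  [[0, 0, -0.04, -0.1, -0.8, 0, 1.5], [0, 0, -0.08, -0.2, -1.5, 0, 1.5], [0, 0, -0.12, -0.3, -2.3, 0, 1.5], [0, 0, -0.16, -0.5, -3.1, 0, 1.5], [0, 0, -0.2, -0.7, -3.8, 0, 1.5], [0, 0, -0.24, -0.9, -4.6, 0, 1.5], [0, 0, -0.28, -1.2, -5.3, 0, 1.5], [0, 0, -0.32, -1.5, -6, 0, 1.5], [0, 0, -0.36, -1.8, -6.7, 0, 1.5], [0, 0, -0.36, -1.8, -6.7, 0, 1.5]],
])

```text
clock: 9.57
tool_pos: [0.469, 0.0444, 0.2315]
eef_rot: [-0.126, 0.992, 0.0, 0.0]
contact_force: [-1.4, 2.5, -0.8]
opening: 0.242
```

```bash
python3 - <<'E'
from h import *
st(); print(r.get_state()['opening']*88)
snap('side','s6');snap('scene','v6');snap('wrist','w6')
E
```

```text
9.5667 [0.469  0.0444 0.2315] ty [-0.25   0.968  0.   ] tz [ 0.  0. -1.] [-1.41  2.46 -0.85] 0.24169349545336927 [ 0.01  0.53 -0.31  2.03  0.27  0.62  1.35]
21.269027599896496
```

View pics/s6.png

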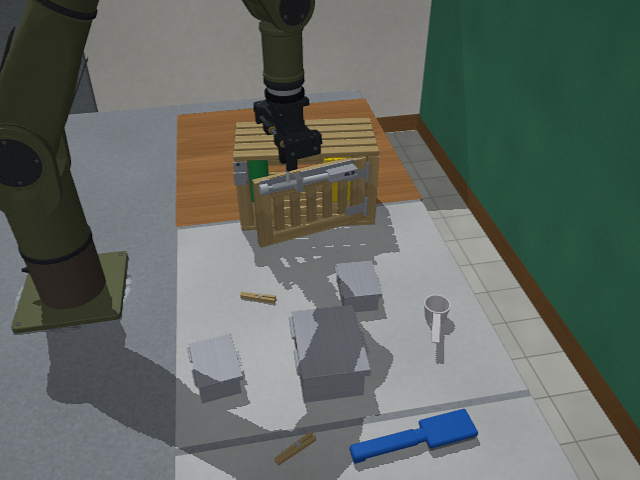

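View pics/w6.png

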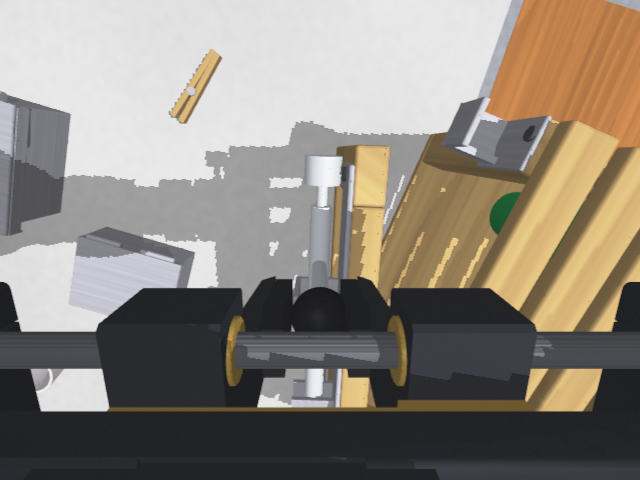

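View pics/v6.png

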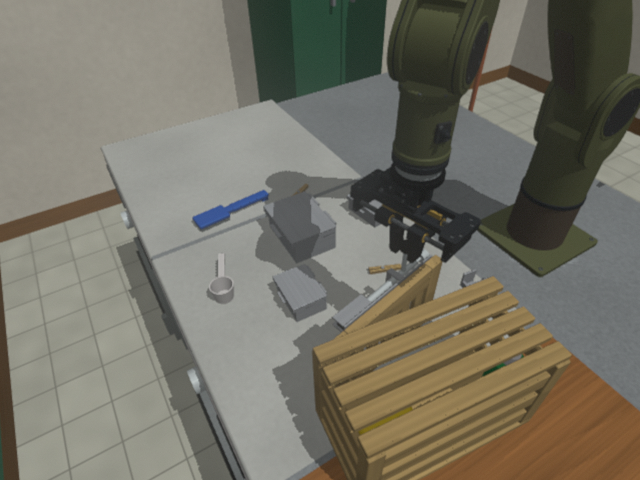

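Emit:
carry_out([
  [[0, 0, 0, 0, 0, 0, 1.5], [0, 0, 0, 0, 0, 0, 1.5], [0, 0, 0, 0, 0, 0, 1.5], [0, 0, 0, 0, 0, 0, 1.5]],
])

```text
clock: 10.05
tool_pos: [0.4686, 0.0454, 0.2315]
eef_rot: [-0.127, 0.992, 0.0, 0.0]
contact_force: [-1.7, 0.9, -1.4]
opening: 0.245
```

```bash
python3 - <<'E'
from h import *
st(); a=cv2.imread('pics/side0.png').astype(int); b=snap('side','s7')['pixels'][:,:,::-1].astype(int)
print('brush diff',abs(a-b)[400:470,345:490].mean(),'scoop',abs(a-b)[290:350,415:455].mean(),'pegs',abs(a-b)[288:306,236:280].mean(),abs(a-b)[430:465,272:318].mean())
r.finish_job()
E
```

```text
10.05 [0.4686 0.0454 0.2315] ty [-0.251  0.968  0.   ] tz [ 0.  0. -1.] [-1.74  0.93 -1.38] 0.2446918191308092 [ 0.01  0.53 -0.31  2.03  0.27  0.62  1.35]
brush diff 6.304137931034483 scoop 2.7006944444444443 pegs 2.801767676767677 44.422774327122156
the job is handed in; nothing more can be done
```

The job is handed in at about 10 s of the 48 s allowed. The tin is shut, the bolt is drawn, and the arm is still holding the gate ajar by the knob. No verdict was reported.

- **Tin:** I pressed the lid of the largest, open tin down with closed fingers. At the end the force rose from about 10 N to 21 N with no more travel. In the pictures after lifting off and at the end, the lid lay flat.
- **Bolt:** I gripped the ball knob, raised it about 12 mm and drew it back about 33–34 mm. The side picture showed the nose clear of the keeper.
- **Gate:** I swung it about 0.35 rad, which opens the free edge about 9 cm. These figures come from the arm's own pose and the fitted hinge point, not from a direct measurement of the gate.
- **Last check:** the hold was steady, with low forces on the tool.
- **Loose things:** the brush, the scoop and one peg compared as unchanged with the first side picture. The peg near the brush gave a large difference (44). The arm's shadow now falls on it, and by eye it lies at the same pixels, about (295,447). I took it as unmoved, but the numeric check did not confirm that.

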